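# Find the flat on the turntable spindle and hold the screw collar on it

### The arm

A 6-joint arm with a two-finger parallel gripper is mounted at the origin on the work surface. World frame = base frame: x ahead of the robot, y to its left, z up, the work surface at z = 0. Lengths are in m, angles in degrees, forces in N, time in s.
With the tool pointing down it reaches from about 0.325 to 0.85 m from the base axis. Payload 15.5 kg.
Tool frame: the origin (TCP) lies midway between the tips of the shut fingers; the grasp point (between the pads) lies 19 mm behind it; y points along the fingers, x is the direction in which the jaws open and shut, and the axes are right-handed (so a half turn about y gives the same grasp; the last joint's range is limited). The gripper opens to 91 mm and grips with 3 to 60 N. Pads are 32 mm wide; open, the fingers measure 118 mm over their backs; the gripper's body (76 mm by 178 mm) begins 60 mm behind the grasp point.
Start: joints at [-5.472, 28.281, 77.091, -0, 74.628, -5.472], TCP at [0.625, 0, 0.192] pointing down, gripper open.
Joint ranges: [-166.48, 166.48], [-47.26, 123.95], [12.59, 153.08], [-70.14, 250.14], [6.76, 159.57], [-176.63, 176.63]. Speed limits (degrees/s): [108.29, 108.29, 147.25, 172.46, 172.46, 172.46].

### API

Orientations are given as a 3x3 rotation matrix whose columns are the frame's x, y, z axes.
In Python, from bench import ctrl gives the robot as it stands. The module is installed in compiled form; this text tells all that it offers. Calls block until the motion is done:
- ctrl.goto(position, orientation): joint-space move of the TCP to a pose.
- ctrl.move_l(position, vel=0.15, ori=None, contact_N=None): straight line of the TCP; ori=None keeps the orientation; vel is the mean speed in m/s. With contact_N (N) it stops when the force on the tool has changed by that much, and returns True; else False.
- ctrl.movej(angles): joint-space move.
- ctrl.command_gripper(opening): opening from 0.0 (shut) to 1.0 (fully open); the grip force is fixed at half the most; returns when the fingers have stopped.
- ctrl.sleep(seconds).
- ctrl.ik(position, orientation): joint angles nearest the present ones, or None.
- ctrl.read_camera(name): name is "scene" or "side" or "wrist"; returns the picture (420x560x3 uint8, blue, green, red); there is no depth.
- ctrl.camera_params(name): a dict with "fx", "fy", "cx", "cy" (pixels), "D" ([k1, k2, p1, p2, k3] as OpenCV has them; the pictures are not rectified), "pose" (4x4, takes a point from camera to world coordinates); the wrist camera has in their place "T_tool_cam" (4x4, takes a point from camera to tool coordinates, whose origin is the TCP and whose axes are the tool frame's). Camera axes: x right, y up, looking along -z (the intrinsics and any distortion apply to the point x, -y, -z); pixel columns grow to the right and rows downward; lengths in m; the calibration is good to about 2 mm. A picture is of the moment at which its call begins: read the wrist's pose just before it. camera_params takes no time and is no camera call.
A pose or a line that the arm cannot do raises ctrl.MotionError and nothing moves.
- ctrl.sign_off(): hands the job in, once; it reports no verdict.
Readings, each from a call of its own:
- ctrl.current_t(): time.
- ctrl.current_q(): joint angles.
- ctrl.current_dq(): joint speeds.
- ctrl.current_effort(): joint torques, N m.
- ctrl.current_tool_pos(): TCP position.
- ctrl.current_eef_rot(): TCP orientation.
- ctrl.current_contact_force(): force on the tool from outside, world axes, zero at the start.
- ctrl.current_wrist_torque(): the same for the moment, N m.
- ctrl.current_grip_width(): opening from 0.0 (shut) to 1.0 (fully open).
Only numpy, scipy, OpenCV 4.12 (cv2) and the standard library are available. Lean on these libraries where they do the work, as an engineer would, in place of code of your own. Each camera call takes 0.05 s, during which the arm holds its last target.

### The job

We are putting the decorating turntable back together: first pinch its bare upright spindle between finger and thumb and turn it until the ground flat faces the same way as the lock knob on the column, finishing with a fingertip felt square against that flat. Then take the collar that has the thumb screw (not the plain spacer ring), slip it down over the spindle with its screw over the flat, fully home on the bearing, and finish still gripping it and pressing it down there so that I can nip up the screw; leave the other things on the desk where they are.

Things in the scene. Friction and masses are not known exactly. Their poses are not given: they have to be found in the camera images.
- stand: the turntable stand: heavy grey cast foot, fixed to the desk, 170 mm across, tapering to a column 45 mm across and 80 mm high. Origin: centre of its underside, on the spindle's axis; z up; +x points towards the black lobed lock knob, which sticks out of the column 45 mm above the desk, to 61 mm from the axis. The lock is slack and stays as it is
- bearing: the steel bearing cap on top of the column, 40 mm across and 6 mm high; its flat top, on which the collar has to sit, is 86 mm above the desk. Origin: centre of its underside, 80 mm above the desk
- spindle (a joint): rotation of the upright spindle in its bearing, rad: 0 = the flat faces the way of the lock knob (+x of the stand), growing anticlockwise seen from above; it starts between 0.7 and 2.3, has no stops and stays where it is left (drag about 0.06 N m)
- spindle_top (a point): centre of the spindle's top end, 146 mm above the desk. The spindle is plain steel, 24 mm in diameter, stands 60 mm above the bearing and has a 3 mm chamfer at the top. +x: outward normal of the flat, turning with the spindle
- flat: the ground flat, running down the whole length of the spindle on one side: 17 mm wide, its face 8 mm from the spindle's axis (so the spindle measures 20 mm across the flat and 24 mm across the round). Origin: middle of the flat's face, 116 mm above the desk; +x: outward normal of the flat, z up
- collar_mid (a point): centre of the collar, half-way up, on its axis. The collar is a loose plain steel ring standing flat on the desk: 48 mm outside, 26 mm bore, 26 mm high, about 0.24 kg. +x: the direction in which its thumb screw sticks out; z up
- screw_head (a point): middle of the thumb screw's knurled head, 36 mm from the collar's axis along its +x; head 14 mm in diameter, 10 mm long, its end 41 mm from the axis. Inside, the screw's 5 mm point stands into the bore to 9.5 mm from the axis: the collar only goes over the spindle with the screw over the flat (within about 0.3 rad)
- spacer_mid (a point): centre of the plain spacer ring, the same size as the collar but with no screw: not needed, leave it
- wheelhead: the grey wheel head (disc 200 mm across, 14 mm thick) lying on the desk; origin under its centre; leave it
- jar: paint jar with a white lid, 60 mm across, 65 mm high; origin under its centre; leave it
- tumbler: grey plastic tumbler, 72 mm across, 85 mm high; origin under its centre; leave it
There are look-alikes about, which are no part of the job. Several things have the shape of the stand; the one meant has the colours described above.

How it is judged (in metres and radians):
On the way:
1. the bare spindle has been turned until its flat faces the way of the lock knob (within 0.2 rad), with a finger pressing on the flat (contact force between flat and the fingers above 1.5 N and angle between the x axis of flat and the x axis of stand, either way round below 0.2 rad and x of flat in the frame of stand above 0 m and horizontal distance between collar_mid and stand above 0.05 m), for 0.2 s.
At the end, for the whole second after the job is handed in: Collar on the spindle: centred within 3 mm, level within 0.08 rad, underside within 1.5 mm of the bearing; screw head within 9 mm of the flat's centre line; flat facing the lock knob's way within 0.25 rad; fingers grip the collar with over 3 N and press it on the bearing with over 4 N (horizontal distance between collar_mid and stand below 0.003 m and z of collar_mid in the frame of bearing below 0.0205 m and angle between collar_mid's own z axis and vertical below 0.08 rad and x of screw_head in the frame of flat above 0.02 m and y of screw_head in the frame of flat between -0.009 and 0.009 m and angle between the x axis of flat and the x axis of stand, either way round below 0.25 rad and x of flat in the frame of stand above 0 m and contact force between collar and the fingers above 3 N and contact force between collar and bearing above 4 N); the arm keeps its last pose, push and grip.
It fails at once if the plain spacer ring is moved more than 30 mm (distance of spacer_mid from where it was at the start of the episode above 0.03 m).
It fails at once if the wheel head is moved more than 30 mm (distance of wheelhead from where it was at the start of the episode above 0.03 m).
It fails at once if the jar is moved more than 30 mm (distance of jar from where it was at the start of the episode above 0.03 m).
It fails at once if the tumbler is moved more than 30 mm (distance of tumbler from where it was at the start of the episode above 0.03 m).
It also fails if it takes over 61 s, if anything falls off the work surface, if the arm or the gripper's body presses on something with over 40 N, if the wrist force passes 120 N, or if a joint passes its speed limit or range.

## Working session

There is one attempt and no reset: what is moved stays moved. The work goes in short steps, each a Python script; the robot and the scene stay as the last script left them, time stands still between calls to the robot, and variables do not carry over. Pictures are saved under pics/ and viewed, and the job is handed in when it is done.

```bash
mkdir -p pics; ls
python3 - <<'E'
from bench import ctrl
import cv2
for n in("scene","side","wrist"):
    cv2.imwrite(f"pics/{n}0.png",ctrl.read_camera(n))
    p=ctrl.camera_params(n); print(n,p)
print(ctrl.current_t(),ctrl.current_eef_rot(),ctrl.current_tool_pos())
E
```

```text
pics
scene {'fx': 529.009824150292, 'fy': 529.009824150292, 'cx': 286.3325414941483, 'cy': 221.82436880768915, 'D': array([-0.0288181,  0.       ,  0.       ,  0.       ,  0.       ]), 'pose': array([[ 0.09050215, -0.66870786,  0.73799672,  1.59739881],
       [ 0.99575571,  0.07320968, -0.05577552,  0.00306633],
       [-0.01673098,  0.73991225,  0.6724953 ,  1.04740664],
       [ 0.        ,  0.        ,  0.        ,  1.        ]])}
side {'fx': 378.9464624260515, 'fy': 378.9464624260515, 'cx': 277.0034586208763, 'cy': 208.54207653842855, 'D': array([-0.06669196,  0.        ,  0.        ,  0.        ,  0.        ]), 'pose': array([[ 0.93083132,  0.21907979, -0.29250145,  0.32871849],
       [-0.36537854,  0.57363677, -0.73310257, -0.55017126],
       [ 0.00718163,  0.78926859,  0.61400612,  0.65437538],
       [ 0.        ,  0.        ,  0.        ,  1.        ]])}
wrist {'fx': 320.48640244398985, 'fy': 320.48640244398985, 'cx': 277.7840179348149, 'cy': 210.33736970057956, 'D': array([-0.06784384,  0.        ,  0.        ,  0.        ,  0.        ]), 'T_tool_cam': array([[ 9.99999982e-01,  8.23628033e-05,  1.68885902e-04,
         6.57938579e-04],
       [ 1.38348096e-04,  2.85454609e-01, -9.58392220e-01,
        -1.92653018e-01],
       [-1.27145129e-04,  9.58392226e-01,  2.85454592e-01,
         8.07021242e-02],
       [ 0.00000000e+00,  0.00000000e+00,  0.00000000e+00,
         1.00000000e+00]])}
0.15 [[ 9.99999649e-01 -8.37948619e-04 -1.00055462e-05]
 [ 1.00787897e-05  8.74039432e-05  9.99999996e-01]
 [-8.37947741e-04 -9.99999645e-01  8.74123580e-05]] [6.24736085e-01 2.81625408e-05 1.91418024e-01]
```

View pics/scene0.png

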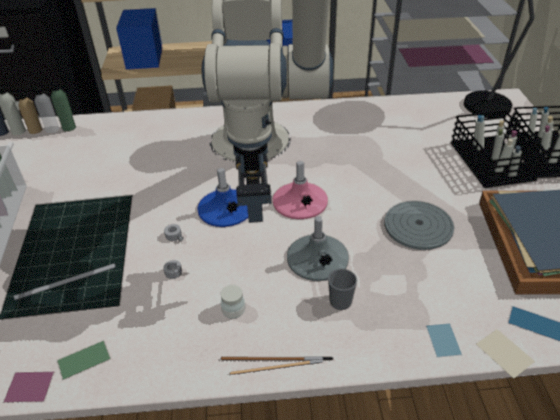

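View pics/side0.png

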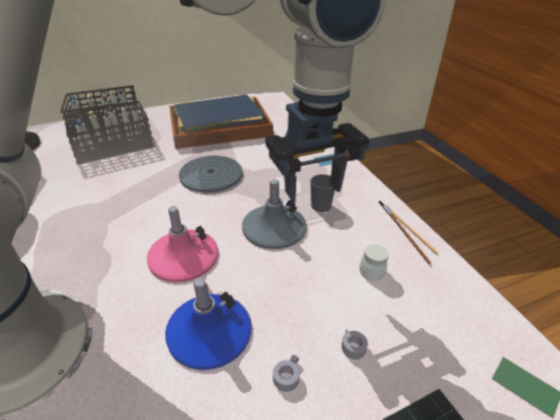

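View pics/wrist0.png

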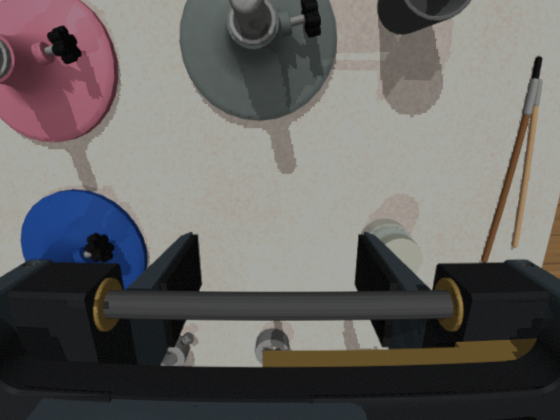

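Candidates so far: the stand could be grey (318,250), pink (300,195) or blue (223,205), and the ring could be (173,232) or (173,269) in the scene view. I'll check the rings and the grey stand in close crops.

```bash
cat > h.py <<'E'
from bench import ctrl
import cv2, numpy as np
def cam(n):
    p=ctrl.camera_params(n)
    K=np.array([[p['fx'],0,p['cx']],[0,p['fy'],p['cy']],[0,0,1]]);D=np.array(p['D'])
    if 'pose' in p: T=p['pose']
    else:
        Tt=np.eye(4);Tt[:3,:3]=ctrl.current_eef_rot();Tt[:3,3]=ctrl.current_tool_pos();T=Tt@p['T_tool_cam']
    return K,D,np.array(T)
def ray(c,uv):
    K,D,T=c
    u=cv2.undistortPoints(np.array(uv,float).reshape(-1,1,2),K,D).reshape(-1,2)
    d=np.c_[u[:,0],-u[:,1],-np.ones(len(u))]
    return T[:3,3],d@T[:3,:3].T
def onz(c,uv,z):
    o,d=ray(c,uv); return o+d*((z-o[2])/d[:,2])[:,None]
def proj(c,P):
    K,D,T=c
    q=(np.atleast_2d(P)-T[:3,3])@T[:3,:3]
    q=q*[1,-1,-1]
    return cv2.projectPoints(q.reshape(-1,1,3),np.zeros(3),np.zeros(3),K,D)[0].reshape(-1,2)
def tri(cs,uvs):
    A=np.zeros((3,3));b=np.zeros(3)
    for c,uv in zip(cs,uvs):
        o,d=ray(c,[uv]);d=d[0]/np.linalg.norm(d);M=np.eye(3)-np.outer(d,d);A+=M;b+=M@o
    return np.linalg.solve(A,b)
def crop(img,x0,y0,x1,y1,s): return cv2.resize(img[y0:y1,x0:x1],None,fx=s,fy=s,interpolation=cv2.INTER_CUBIC)
E
python3 - <<'E'
from h import *
s=cv2.imread('pics/scene0.png');d=cv2.imread('pics/side0.png')
a=crop(s,150,215,200,285,5); b=crop(d,260,320,380,400,4)
c=crop(s,280,205,360,285,4); e=crop(d,230,170,310,250,4)
H=np.zeros((600,800,3),np.uint8)
a=a[:300];
H[:280,:200]=crop(s,150,215,200,285,4); H[:280,210:630]=crop(d,260,322,380,402,3.5)
H[280:600,:320]=c; H[280:600,330:650]=e
cv2.imwrite('pics/crop1.png',H)
E
```

```text
(no output)
```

View pics/crop1.png

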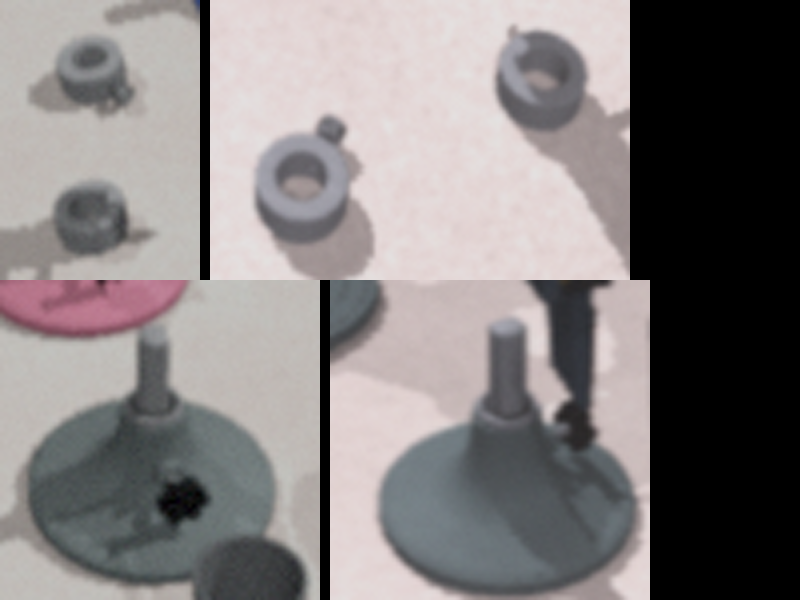

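The collar with the thumb screw is at scene (173,232) and side (286,372), and its screw sticks out towards the lower right in the scene view. The ring at scene (173,269) is the plain spacer. The grey stand at (318,250) has its knob at (325,260). Next come rough positions.

Run:
```python
from h import *
s=cam('scene');d=cam('side');np.set_printoptions(precision=4,suppress=True)
st=onz(s,[[318,221]],.146),onz(d,[[274,182]],.146)
print('top',*st, tri([s,d],[[318,221],[274,182.5]]))
print('knob',tri([s,d],[[325.5,259.5],[293.5,206.5]]))
print('collar',onz(s,[[172.8,229]],.026),onz(d,[[286,369.5]],.026))
print('head',onz(s,[[180,238.5]],.013),onz(d,[[294.5,358.5]],.013))
print('spacer',onz(s,[[172.5,266.5]],.026),onz(d,[[354,342]],.026))
print('jar',onz(s,[[232,293]],.065),'tumb',onz(s,[[342,279]],.085),'wh',onz(s,[[418,222]],.014))
w=cam('wrist');print(w[2])
img=cv2.imread('pics/wrist0.png')
cv2.imwrite('pics/w0c.png',crop(img,180,0,340,120,4))
```

```text
top [[0.6138 0.1579 0.146 ]] [[0.6021 0.156  0.146 ]] [0.605  0.1603 0.1397]
knob [0.6606 0.1712 0.0481]
collar [[ 0.4716 -0.2364  0.026 ]] [[ 0.4742 -0.2353  0.026 ]]
head [[ 0.4993 -0.2164  0.013 ]] [[ 0.5001 -0.2144  0.013 ]]
spacer [[ 0.6186 -0.2274  0.026 ]] [[ 0.614  -0.2312  0.026 ]]
jar [[ 0.7593 -0.0689  0.065 ]] tumb [[0.7602 0.1979 0.085 ]] wh [[0.5055 0.4672 0.014 ]]
[[ 1.     -0.0002  0.001   0.6256]
 [-0.0001  0.9584  0.2854  0.0807]
 [-0.001  -0.2854  0.9584  0.3841]
 [ 0.      0.      0.      1.    ]]
```

View pics/w0c.png

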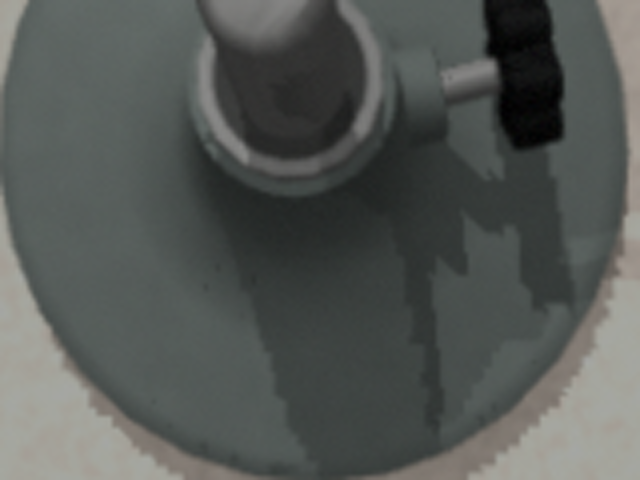

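Run:
```python
from h import *
R=np.array([[1,0,0],[0,0,1],[0,-1,0.]])
ctrl.goto([0.603,0.19,0.225],R)
w=cam('wrist');im=ctrl.read_camera('wrist');cv2.imwrite('pics/w1.png',im)
np.save('w1.npy',w[2]);print(ctrl.current_t(),ctrl.current_tool_pos())
print(proj(w,[[.603,.16,.146],[.603,.16,.086]]))
```

```text
1.0 [0.60309384 0.18906326 0.22467371]
[[277.17345427 241.38606203]
 [277.29249851 220.54892041]]
```

View pics/w1.png

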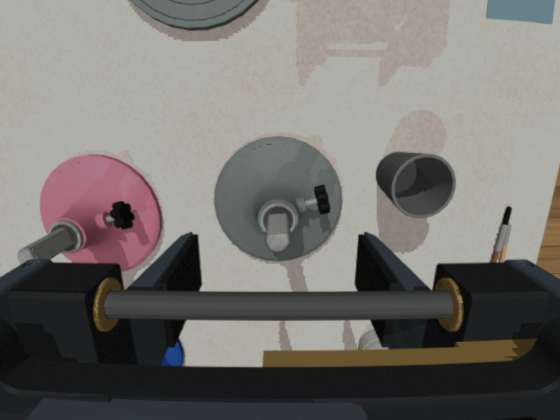

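Run:
```python
from h import *
im=cv2.imread('pics/w1.png');c=crop(im,230,175,340,265,7);c=cv2.convertScaleAbs(c,alpha=1.6)
cv2.imwrite('pics/w1c.png',c)
```

```text
(no output)
```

View pics/w1c.png

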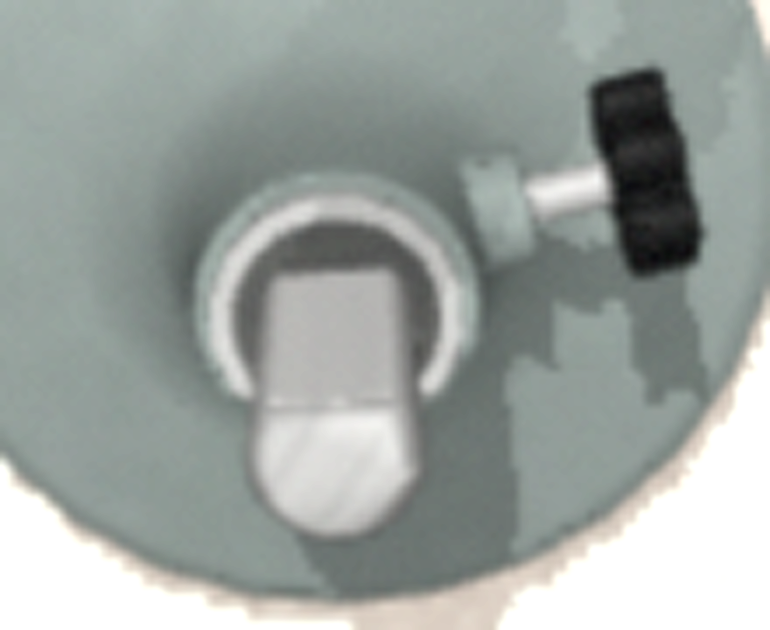

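```bash
cat > m1.py <<'E'
from h import *
np.set_printoptions(precision=4,suppress=True)
w=list(cam('wrist'));w[2]=np.load('w1.npy')
f=lambda x,y:[230+x/7-.5+.07,175+y/7-.43]
print('bearing top edge (axis+.02y)',onz(w,[f(337,195)],.086)-[0,.02,0])
print('bearing L,R',onz(w,[f(208,315),f(465,310)],.086))
print('top bottom edge',onz(w,[f(335,537)],.143)+[0,.012,0], onz(w,[f(252,460),f(418,460)],.143))
print('flat edge',onz(w,[f(262,408),f(412,402)],.146), onz(w,[f(275,270),f(393,265)],.086))
print('knob',onz(w,[f(648,172)],.045),'stem',onz(w,[f(530,202),f(605,187)],.045))
im=cv2.imread('pics/w1.png').astype(int)
# foot contour: foot = bluish-green dark (not pink/white desk)
hsv=cv2.cvtColor(im.astype(np.uint8),cv2.COLOR_BGR2HSV)
m=((im[:,:,1]-im[:,:,2])>4).astype(np.uint8)*255
m=cv2.morphologyEx(m,cv2.MORPH_OPEN,np.ones((3,3)))
m[:, :200]=0;m[:,360:]=0;m[:120]=0;m[265:]=0
cs,_=cv2.findContours(m,cv2.RETR_EXTERNAL,cv2.CHAIN_APPROX_NONE)
c=max(cs,key=cv2.contourArea)
P=onz(w,cv2.convexHull(c).reshape(-1,2).astype(float),.003)[:,:2]
A=np.c_[2*P,np.ones(len(P))];x=np.linalg.lstsq(A,(P**2).sum(1),rcond=None)[0]
print('foot circle',x[:2],np.sqrt(x[2]+x[0]**2+x[1]**2))
E
python3 m1.py
```

```text
bearing top edge (axis+.02y) [[0.6035 0.1605 0.086 ]]
bearing L,R [[0.5834 0.1611 0.086 ]
 [0.6234 0.1619 0.086 ]]
top bottom edge [[0.6032 0.1609 0.143 ]] [[0.5923 0.1599 0.143 ]
 [0.6141 0.1599 0.143 ]]
flat edge [[0.5938 0.1683 0.146 ]
 [0.6132 0.1691 0.146 ]] [[0.5939 0.1684 0.086 ]
 [0.6121 0.1693 0.086 ]]
knob [[0.6568 0.1734 0.045 ]] stem [[0.6367 0.1681 0.045 ]
 [0.6495 0.1708 0.045 ]]
foot circle [0.6033 0.159 ] 0.08492499043262232
```

The spindle axis is at (0.6033, 0.160). The knob bears about 13° and the flat faces about 92.5°, since its top edge is visible at crop (262,408)–(412,402). I'll check IK and the blue stand's clearance, then rotate the tool in the air over the spindle.

```bash
cat >> h.py <<'E'
np.set_printoptions(precision=4,suppress=True)
def Rz(a):
    a=np.deg2rad(a);c,s=np.cos(a),np.sin(a)
    return np.array([[c,0,-s],[s,0,c],[0,-1,0.]])
E
python3 - <<'E'
from h import *
s=cam('scene');print('blue',onz(s,[[222,171]],.146),'pink',onz(s,[[300,163]],.146))
for a in (92.5,13,-87.5,-167,103,-77): print(a,ctrl.ik([.6033,.16,.112],Rz(a)))
for a in (127,-53): print(a,ctrl.ik([.473,-.236,.005],Rz(a)))
ctrl.goto([.6033,.160,.2],Rz(70)); t=ctrl.current_t()
ctrl.move_l([.6033,.160,.198],ori=Rz(92.5),vel=.002)
print(ctrl.current_t()-t,t,ctrl.current_tool_pos(),ctrl.current_eef_rot(),ctrl.current_contact_force())
E
```

```text
blue [[ 0.3742 -0.0847  0.146 ]] pink [[0.3611 0.1399 0.146 ]]
92.5 [  9.3739  32.9032  82.404   -0.      64.6928 -83.1261]
13 [ 9.3739 32.9032 82.404  -0.     64.6928 -3.6261]
-87.5 [ 9.3739 32.9032 82.404  -0.     64.6928 96.8739]
-167 [  9.3739  32.9032  82.404   -0.      64.6928 176.3739]
103 [  9.3739  32.9032  82.404   -0.      64.6928 -93.6261]
-77 [ 9.3739 32.9032 82.404  -0.     64.6928 86.3739]
127 [ -32.9904   35.745   101.1496   -0.       43.1054 -159.9904]
-53 [-32.9904  35.745  101.1496  -0.      43.1054  20.0096]
0.8167 2.2 [0.6033 0.1601 0.1981] [[-0.0421  0.0001 -0.9991]
 [ 0.9991  0.     -0.0421]
 [ 0.     -1.     -0.0001]] [-0.4109 -0.3208  0.4664]
```

```bash
cat >> h.py <<'E'
AX=np.array([.6033,.160])
def sp(a,z):
    r=np.deg2rad(a); p=AX-.002*np.array([np.cos(r),np.sin(r)]); return [p[0],p[1],z]
E
python3 - <<'E'
from h import *
a=92.5
ctrl.move_l(sp(a,.112),vel=.12)
print(ctrl.current_contact_force())
ctrl.command_gripper(0.0)
print(ctrl.current_t(),ctrl.current_grip_width()*91,ctrl.current_contact_force(),ctrl.current_wrist_torque(),ctrl.current_tool_pos())
for n in("side","wrist"): cv2.imwrite(f'pics/{n}2.png',ctrl.read_camera(n))
E
```

```text
[-0.3926  0.6889  0.2427]
4.9833 19.076923475965994 [ 0.1039  5.0312 -0.7097] [ 1.2242 -0.0332  0.0744] [0.6034 0.1588 0.112 ]
```

View pics/wrist2.png

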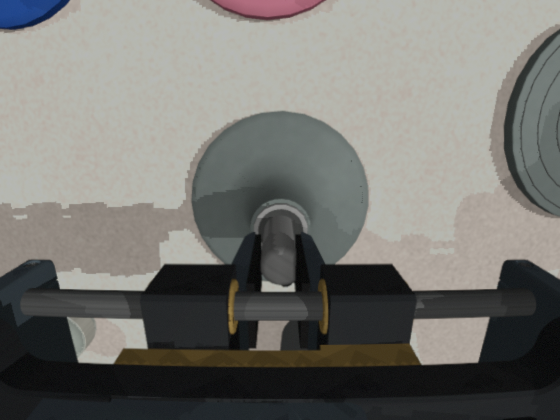

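The grip width reads 19.1 mm, so the pads are across the flat (20 mm) and not the round (24 mm). Now I'll turn it to 13°.

```bash
sed -i 's/AX=np.array(\[.6033,.160\])/AX=np.array([.6033,.1608])/' h.py
python3 - <<'E'
from h import *
for a in np.linspace(92.5,13,7)[1:]:
    ctrl.goto(sp(a,.112),Rz(a))
    print(round(ctrl.current_t(),2),ctrl.current_grip_width()*91,ctrl.current_contact_force(),ctrl.current_wrist_torque())
ctrl.sleep(.3)
r=ctrl.current_eef_rot();print(np.rad2deg(np.arctan2(r[1,0],r[0,0])),ctrl.current_tool_pos(),ctrl.current_contact_force(),ctrl.current_wrist_torque())
w=cam('wrist');np.save('w3.npy',w[2])
for n in("scene","wrist"): cv2.imwrite(f'pics/{n}3.png',ctrl.read_camera(n))
E
```

```text
5.42 18.760093363851905 [ 0.227   0.5896 -1.233 ] [-0.0375 -0.1047 -0.0378]
5.77 19.09007554927599 [ 1.5614 -2.945  -0.0792] [-0.4172 -0.1728 -0.0918]
6.11 18.62357293587024 [ 0.6636 -4.6525  0.1312] [-0.8719 -0.1686 -0.0447]
6.45 18.76832224529141 [ 0.0257 -6.2509 -0.5588] [-1.0865 -0.106  -0.0331]
6.79 19.3390763547675 [ 0.5067 -6.6207  0.341 ] [-1.2485 -0.0492 -0.0566]
7.13 19.0816883439901 [-1.8171 -8.0357  1.5026] [-1.3757  0.0403 -0.0309]
13.40357303751188 [0.6011 0.1597 0.112 ] [-0.7188 -6.7597  1.1107] [-1.3714  0.094  -0.0987]
```

View pics/wrist3.png

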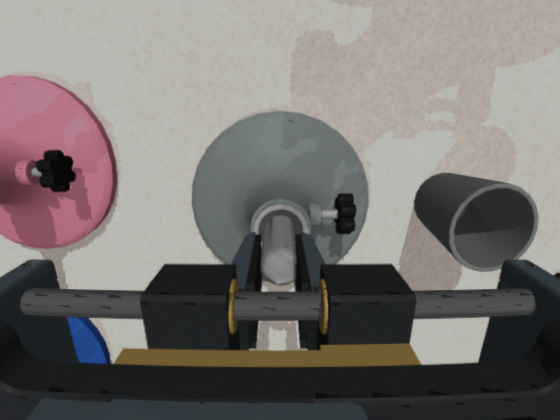

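Run:
```python
from h import *
ctrl.command_gripper(1.0)
print(ctrl.current_contact_force())
p=ctrl.current_tool_pos();ctrl.move_l([p[0],p[1],.225],vel=.15)
d=Rz(-77)[:,2]
ctrl.goto([AX[0]+.03*d[0],AX[1]+.03*d[1],.225],Rz(-77))
w=cam('wrist');np.save('w4.npy',w[2]);im=ctrl.read_camera('wrist');cv2.imwrite('pics/w4.png',im)
print(ctrl.current_t());print(proj(w,[[*AX,.146]]))
c=crop(im,230,175,340,265,7);cv2.imwrite('pics/w4c.png',cv2.convertScaleAbs(c,alpha=1.6))
```

```text
[-0.5375  0.1254  0.5772]
11.1
[[277.3187 242.4222]]
```

View pics/w4c.png

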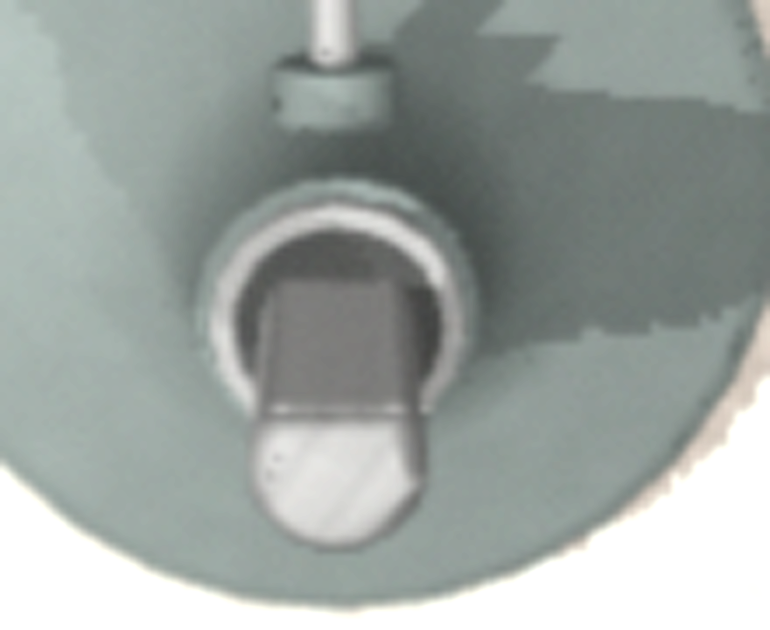

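The flat now squarely faces the knob stem: the flat edge is horizontal at crop y≈408, and the stem is vertical at x≈335. I'll refine the axis from this view, then move over the collar.

Run:
```python
from h import *
w=list(cam('wrist'));w[2]=np.load('w4.npy')
f=lambda x,y:[230+x/7-.43,175+y/7-.43]
d=Rz(-77)[:,2]
print('bearing',onz(w,[f(338,203)],.086)-.02*d, 'top',onz(w,[f(338,547)],.143)+.012*d,'flat',onz(w,[f(338,410)],.146)-.008*d)
C=np.array([.473,-.236])
dd=Rz(-53)[:,2]
ctrl.goto([C[0]+.01*dd[0],C[1]+.01*dd[1],.16],Rz(-53))
w=cam('wrist');np.save('w5.npy',w[2]);im=ctrl.read_camera('wrist');cv2.imwrite('pics/w5.png',im)
print(ctrl.current_t(),proj(w,[[*C,.026]]))
```

```text
bearing [[0.6036 0.1604 0.086 ]] top [[0.6038 0.1604 0.143 ]] flat [[0.6044 0.1606 0.146 ]]
12.7333 [[277.1354 205.5587]]
```

View pics/w5.png

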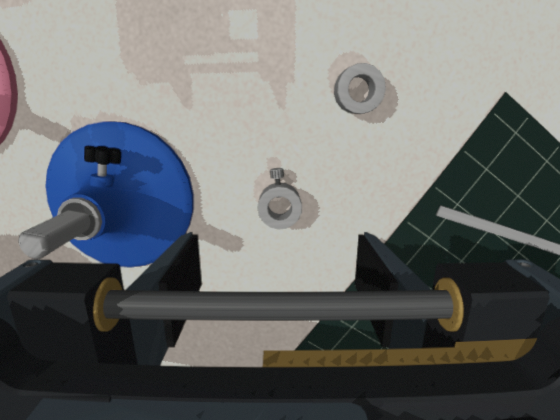

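Run:
```python
from h import *
im=cv2.imread('pics/w5.png');cv2.imwrite('pics/w5c.png',crop(im,235,155,325,240,7))
```

```text
(no output)
```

View pics/w5c.png

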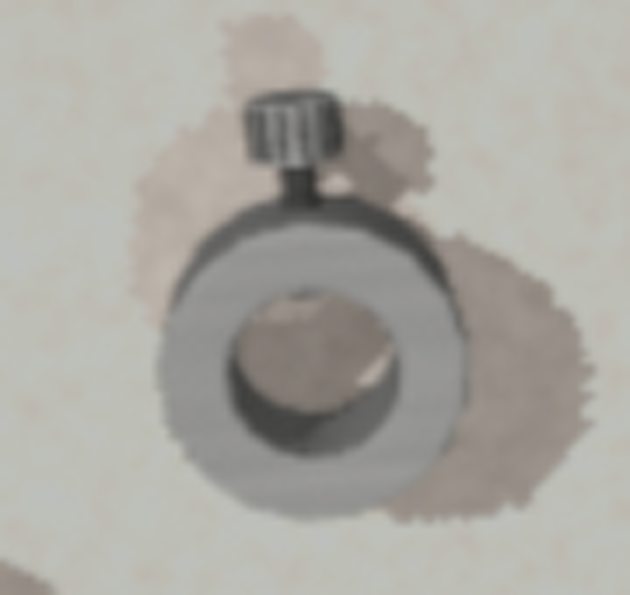

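The crop shows the ring's top face centred at (312,371) and the knurled head at (295,125), so this is the screw collar. I'll grip it square to the screw.

Run:
```python
from h import *
w=list(cam('wrist'));w[2]=np.load('w5.npy')
f=lambda x,y:[235+x/7-.43,155+y/7-.43]
c=onz(w,[f(312,371)],.026)[0]
h=onz(w,[f(295,128)],.017)[0]
s=onz(w,[f(300,185)],.015)[0]
v=(h-c)[:2];ang=np.degrees(np.arctan2(v[1],v[0]));v2=(s-c)[:2]
print(c,h,np.linalg.norm(v),ang,np.degrees(np.arctan2(v2[1],v2[0])))
a=ang-90
ctrl.goto([c[0],c[1],.07],Rz(a))
ctrl.move_l([c[0],c[1],.0045],vel=.1)
print(ctrl.current_contact_force(),ctrl.current_tool_pos())
ctrl.command_gripper(0.0)
print(ctrl.current_grip_width()*91,ctrl.current_contact_force(),ctrl.current_t(),a)
np.save('grasp.npy',np.array([c[0],c[1],a]))
w=cam('wrist');np.save('w6.npy',w[2]);im=ctrl.read_camera('wrist');cv2.imwrite('pics/w6.png',im)
cv2.imwrite('pics/s6.png',crop(ctrl.read_camera('side'),200,280,380,415,4))
```

```text
[ 0.4725 -0.239   0.026 ] [ 0.4994 -0.2155  0.017 ] 0.03570473521092857 41.13619118810387 40.93948458199449
[-0.1596 -0.2135  0.0778] [ 0.473  -0.2393  0.0052]
0.4068730205670099 [ 0.2559  0.0707 -0.061 ] 15.3583 -48.86380881189613
```

View pics/w6.png

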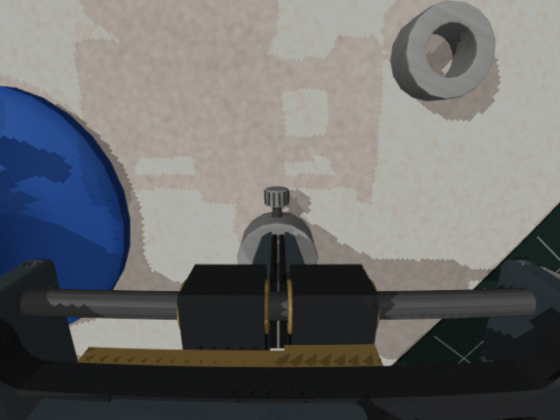

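View pics/s6.png

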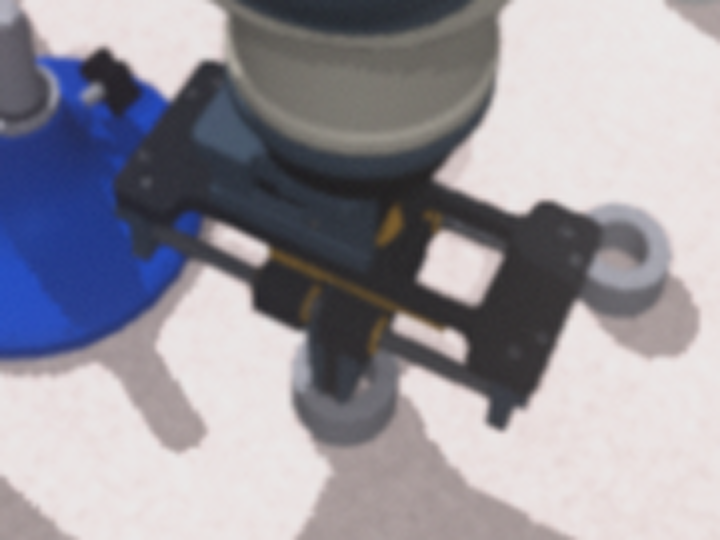

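The fingers shut on nothing (0.4 mm). I need a closer look before acting.

Run:
```python
from h import *
im=cv2.imread('pics/w6.png')
print(proj(cam('wrist'),[ctrl.current_tool_pos(),[.4725,-.239,.026],[.4725,-.239,.0]]))
s=ctrl.read_camera('scene')
H=np.zeros((480,800,3),np.uint8)
H[:480,:480]=crop(im,220,175,340,295,4)
H[:320,480:]=crop(s,150,205,214,269,5)
cv2.imwrite('pics/c6.png',cv2.convertScaleAbs(H,alpha=1.5))
print(ctrl.current_grip_width(),ctrl.current_tool_pos())
```

```text
[[276.8598 245.6091]
 [276.7345 259.9355]
 [276.8491 242.9478]]
0.004076018811128559 [ 0.4725 -0.239   0.0045]
```

View pics/c6.png

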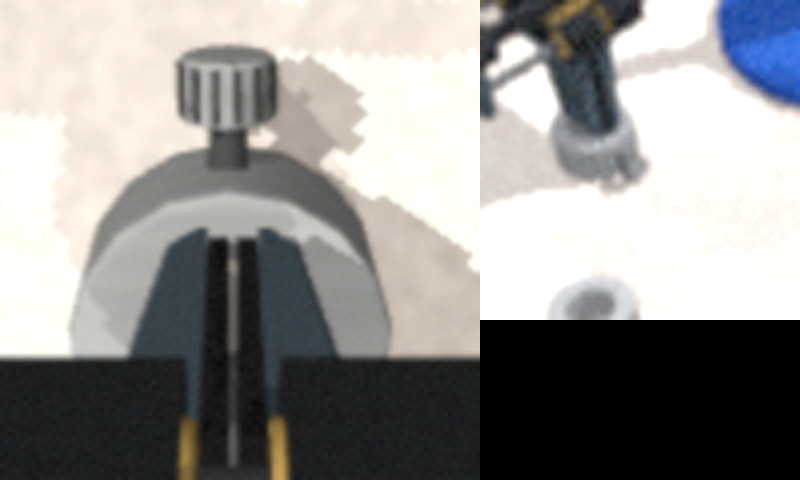

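Run:
```python
from h import *
w=cam('wrist');R=ctrl.current_eef_rot();p=ctrl.current_tool_pos()
q=lambda x,y,z:p+R@np.array([x,y,z])
for n,P in dict(tipfront=q(0,0,.016),tipfront20=q(0,-.02,.016),borenear=q(0,-.0215,.013),ringnear=q(0,-.0215,.024),ringbase=q(0,.0045,.024),head=q(0,-.0085,.036)).items(): print(n,proj(w,[P])[0])
```

```text
tipfront [276.8351 222.2524]
tipfront20 [276.7441 233.4236]
borenear [276.7423 239.2578]
ringnear [276.7212 221.0452]
ringbase [276.8413 208.1613]
head [276.7646 194.7998]
```

The collar looks untouched: the head is at its predicted pixel, (277,195). The shut fingers appear to overlap it with no contact force. I'll lift straight up with contact watch and look.

Run:
```python
from h import *
c=np.load('grasp.npy')
print(ctrl.move_l([c[0],c[1],.05],vel=.08,contact_N=4),ctrl.current_tool_pos(),ctrl.current_contact_force(),ctrl.current_t(),ctrl.current_grip_width())
im=ctrl.read_camera('wrist');s=ctrl.read_camera('side')
H=np.zeros((480,800,3),np.uint8)
H[:480,:480]=crop(im,200,135,360,295,3)
H[:320,480:]=crop(s,250,310,330,390,4)
cv2.imwrite('pics/c7.png',cv2.convertScaleAbs(H,alpha=1.3))
```

```text
False [ 0.4724 -0.239   0.0498] [-0.0558 -0.0536 -0.101 ] 16.225 0.00981283278455024
```

View pics/c7.png

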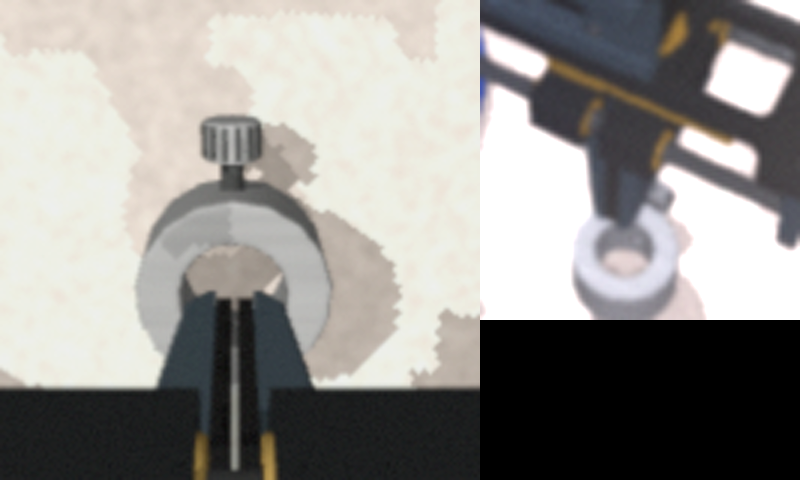

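The collar hasn't moved and stands on the desk with its screw at crop (232,140), so the first close went through without taking hold. I'll retry with the jaws closed in stages, reading width and force at each one.

Run:
```python
from h import *
c=np.load('grasp.npy')
ctrl.move_l([c[0],c[1],.075],vel=.15)
ctrl.command_gripper(.75);print(ctrl.current_grip_width()*91)
ctrl.move_l([c[0],c[1],.004],vel=.15)
for o in (.58,.52,.48):
    ctrl.command_gripper(o)
    print(o*91,ctrl.current_grip_width()*91,ctrl.current_contact_force(),ctrl.current_t())
cv2.imwrite('pics/c8.png',cv2.convertScaleAbs(crop(ctrl.read_camera('wrist'),180,155,380,295,4),alpha=1.3))
```

```text
68.22148099212008
52.779999999999994 52.64296365134962 [-0.5462 -0.8339  0.1531] 18.825
47.32 47.63808304440036 [0.1526 0.533  0.995 ] 19.1417
43.68 43.934696085316865 [-0.7213 -0.3867  4.2599] 19.4333
```

View pics/c8.png

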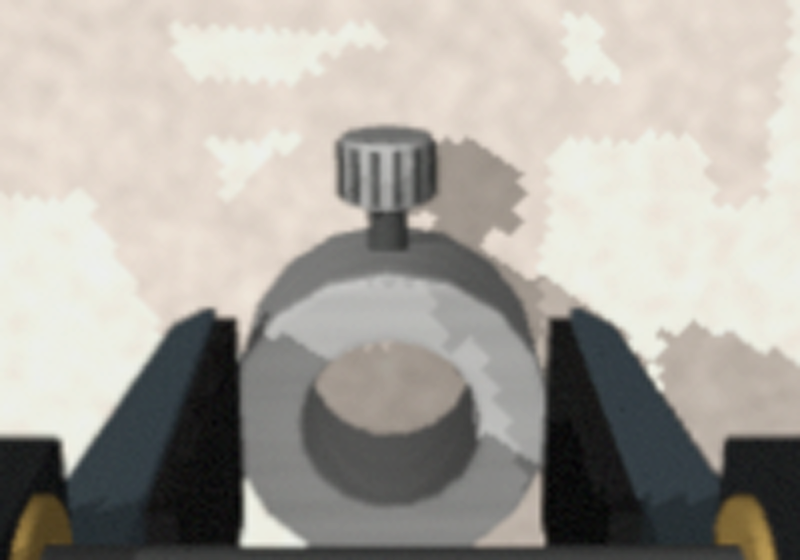

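Run:
```python
from h import *
for o in (.44,.40):
    ctrl.command_gripper(o)
    print(o*91,ctrl.current_grip_width()*91,ctrl.current_contact_force(),ctrl.current_wrist_torque(),ctrl.current_t())
cv2.imwrite('pics/c9.png',cv2.convertScaleAbs(crop(ctrl.read_camera('wrist'),180,155,380,295,4),alpha=1.3))
```

```text
40.04 40.364199059180784 [-0.8144  1.1757  6.3312] [0.1878 0.3116 0.0025] 19.775
36.4 36.4236174602733 [-0.4413  1.1042  6.6903] [0.1832 0.2092 0.0013] 20.0667
```

View pics/c9.png

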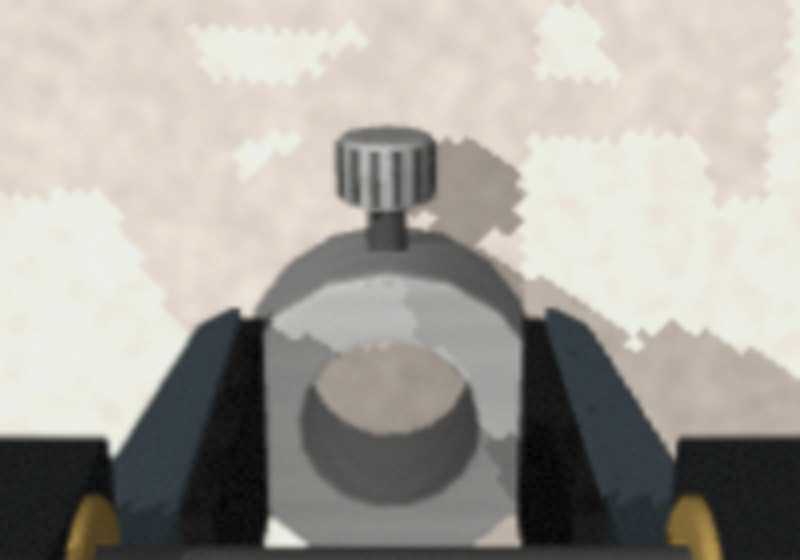

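The jaws show 36 mm across a 48 mm ring, so the pads are overlapping it. I'll check where the fingertips really are against the reported TCP, using the first side picture.

Run:
```python
from h import *
d=cam('side')
for y in (0,.01,.019,.03):
  print(y,proj(d,[[.625-.047,0,.1914+y],[.625+.047,0,.1914+y]]).ravel(),)
im=cv2.imread('pics/side0.png')
a=crop(im,260,110,380,220,4)
for y,cl in ((0,(0,0,255)),(.019,(0,255,0))):
  for s in (-1,1):
    for z in (-.016,.016):
      p=(proj(d,[[.625+s*.047,z,.1914+y]])[0]-[260,110])*4
      cv2.circle(a,tuple(int(v) for v in p),3,cl,-1)
cv2.imwrite('pics/c10.png',a)
```

```text
0 [290.8011 206.151  332.315  196.3493]
0.01 [290.9492 202.1673 332.7799 192.4352]
0.019 [291.0844 198.5264 333.2038 188.8603]
0.03 [291.2521 194.0032 333.7291 184.4225]
```

View pics/c10.png

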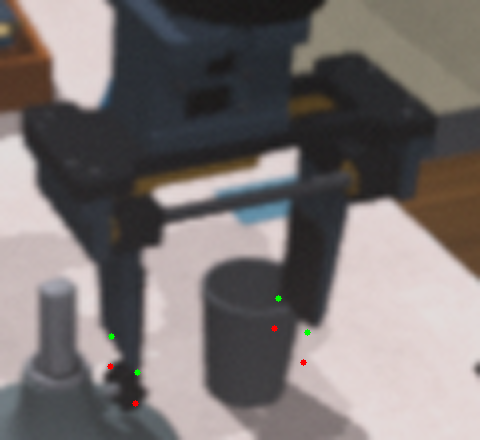

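Run:
```python
from h import *
d=cam('side')
for y in (0,.01,.02,.03): print(y,proj(d,[[.4724,-.239,.0498+y]]))
```

```text
0 [[286.1756 364.5802]]
0.01 [[286.3109 361.506 ]]
0.02 [[286.4489 358.3673]]
0.03 [[286.5897 355.1621]]
```

Run:
```python
from h import *
s=ctrl.read_camera('side');t=ctrl.read_camera('scene');p=ctrl.current_tool_pos();R=ctrl.current_eef_rot()
H=np.zeros((400,800,3),np.uint8)
a=crop(s,250,320,330,400,5);b=crop(t,140,195,220,275,5)
for n,im,o in(('side',a,(250,320)),('scene',b,(140,195))):
  for y,cl in((0,(0,0,255)),(-.019,(0,255,0))):
    for x in(-.018,.018):
      q=(proj(cam(n),[p+R@np.array([x,y,0])])[0]-o)*5+2; cv2.circle(im,tuple(int(v) for v in q),2,cl,-1)
H[:,:400]=a;H[:,400:]=b
cv2.imwrite('pics/c11.png',cv2.convertScaleAbs(H,alpha=1.2));print(p)
```

```text
[ 0.4726 -0.2391  0.0042]
```

View pics/c11.png

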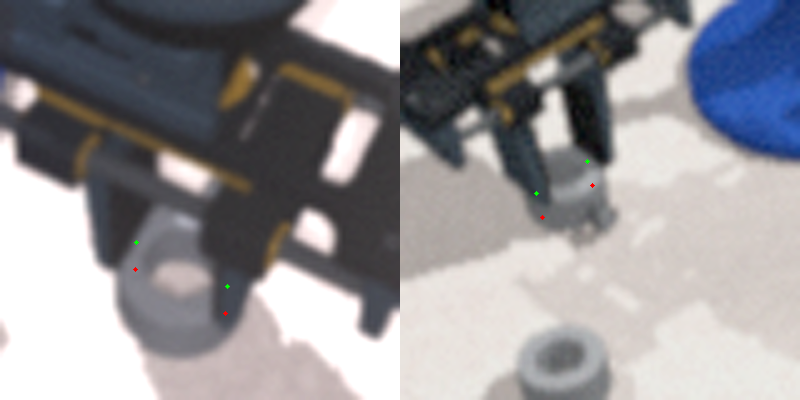

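The fingertips are ending about 20 mm short of the reported TCP. In all three views they ride on the collar's top face (z≈0.026) with the TCP at 0.004, which explains the 6.7 N upward force. I'll lift, reopen and descend with contact guarding until the tips are really beside the collar.

Run:
```python
from h import *
c=np.load('grasp.npy')
ctrl.move_l([c[0],c[1],.03],vel=.1)
ctrl.command_gripper(.72)
print(ctrl.move_l([c[0],c[1],-.015],vel=.06,contact_N=5),ctrl.current_tool_pos(),ctrl.current_contact_force())
ctrl.command_gripper(.5);print(ctrl.current_grip_width()*91,ctrl.current_contact_force())
ctrl.command_gripper(0.)
print(ctrl.current_grip_width()*91,ctrl.current_contact_force(),ctrl.current_wrist_torque(),ctrl.current_t(),ctrl.current_tool_pos())
im=ctrl.read_camera('wrist');s=ctrl.read_camera('side')
H=np.zeros((480,800,3),np.uint8)
H[:480,:480]=crop(im,200,135,360,295,3)
H[:320,480:]=crop(s,250,320,330,400,4)
cv2.imwrite('pics/c12.png',cv2.convertScaleAbs(H,alpha=1.3))
```

```text
False [ 0.4727 -0.2391 -0.0148] [0.9904 0.3178 0.3897]
47.71257960872924 [-0.999   0.1719  5.5086]
47.690589750977885 [-1.7005  0.1158  5.8623] [ 0.1231  0.1888 -0.0156] 22.7917 [ 0.4727 -0.2391 -0.0147]
```

View pics/c12.png

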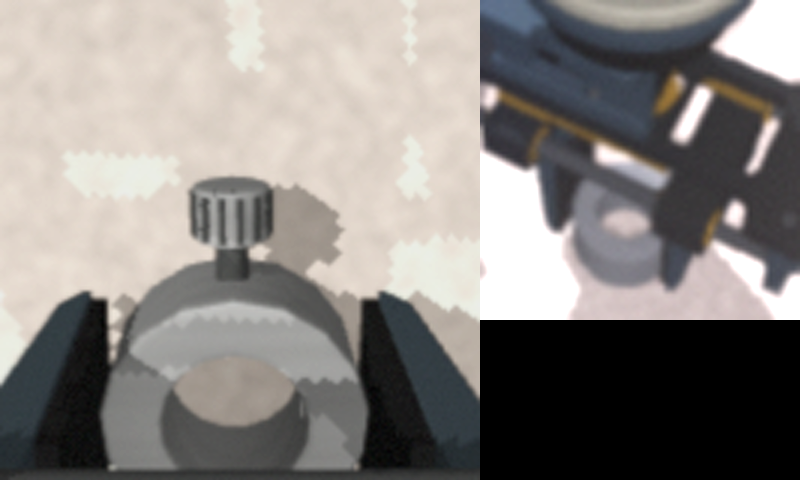

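It's gripped now: the width is 47.7 mm on the 48 mm collar. I'll lift and carry it over the spindle.

Run:
```python
from h import *
c=np.load('grasp.npy')
ctrl.move_l([c[0],c[1],.165],vel=.2)
print(ctrl.current_grip_width()*91,ctrl.current_contact_force(),ctrl.current_t())
a=13.3-90
ctrl.goto([.6036,.1605,.165],Rz(a)); 
print(ctrl.current_grip_width()*91,ctrl.current_contact_force(),ctrl.current_wrist_torque(),ctrl.current_t(),ctrl.current_tool_pos())
w=cam('wrist');np.save('w13.npy',w[2]);im=ctrl.read_camera('wrist');s=ctrl.read_camera('side');t=ctrl.read_camera('scene')
cv2.imwrite('pics/w13.png',im);cv2.imwrite('pics/s13.png',s);cv2.imwrite('pics/t13.png',t)
H=np.zeros((600,800,3),np.uint8)
H[:480,:400]=crop(im,200,135,333,295,3)[:480,:400]
H[:300,400:800]=crop(s,220,130,320,205,4)
H[300:600,400:800]=crop(t,265,160,365,235,4)
cv2.imwrite('pics/c13.png',cv2.convertScaleAbs(H,alpha=1.3))
```

```text
47.73757846112005 [-0.0897 -0.6159 -3.0067] 23.9417
47.21619055335113 [ 0.4431  0.2536 -2.6679] [ 0.0005  0.101  -0.0199] 25.4917 [0.6036 0.1596 0.1647]Traceback (most recent call last):
  File "<stdin>", line 11, in <module>
ValueError: could not broadcast input array from shape (480,399,3) into shape (480,400,3)
```

The wrist force shows about 2.7 N hanging from the gripper, which fits the 0.24 kg collar.

Run:
```python
from h import *
im=cv2.imread('pics/w13.png');s=cv2.imread('pics/s13.png');t=cv2.imread('pics/t13.png')
H=np.zeros((600,800,3),np.uint8)
H[:480,:399]=crop(im,210,135,343,295,3)
H[:300,400:800]=crop(s,220,130,320,205,4)
H[300:600,400:800]=crop(t,265,160,365,235,4)
cv2.imwrite('pics/c13.png',cv2.convertScaleAbs(H,alpha=1.3))
w=list(cam('wrist'));R=ctrl.current_eef_rot();p=ctrl.current_tool_pos()
q=lambda x,y,z:p+R@np.array([x,y,z])
for n,P in dict(top_near=q(0,-.041,.024),bot_near=q(0,-.015,.024),head=q(0,-.028,.036),headend_top=q(0,-.035,.041),spindletop=np.array([*AX,.146])).items(): print(n,(proj(w,[P])[0]-[210,135])*3)
```

```text
top_near [201.1282 296.3001]
bot_near [201.3755 248.7342]
head [201.2099 206.9789]
headend_top [201.1143 189.5066]
spindletop [195.956  301.7678]
```

View pics/c13.png

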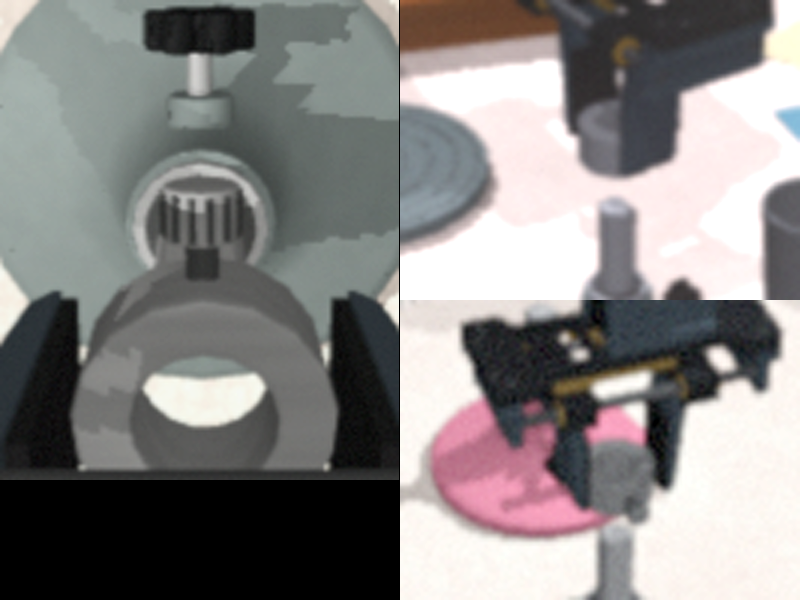

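Run:
```python
from h import *
im=cv2.imread('pics/s13.png');t=cv2.imread('pics/t13.png')
H=np.zeros((480,800,3),np.uint8)
a=crop(im,255,145,305,205,8);b=crop(t,290,185,340,245,8)
A=np.array([.6036,.1605]);th=np.linspace(0,2*np.pi,60)
for n,img,o in(('side',a,(255,145)),('scene',b,(290,185))):
  c=cam(n)
  for z,r in((.1794,.024),(.2054,.024),(.146,.009)):
    P=np.c_[A[0]+r*np.cos(th),A[1]+r*np.sin(th),np.full(60,z)]
    for q in (proj(c,P)-o)*8+4: cv2.circle(img,tuple(int(v) for v in q),1,(0,0,255),-1)
H[:,:400]=a;H[:,400:]=b
cv2.imwrite('pics/c14.png',cv2.convertScaleAbs(H,alpha=1.3))
```

```text
(no output)
```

View pics/c14.png

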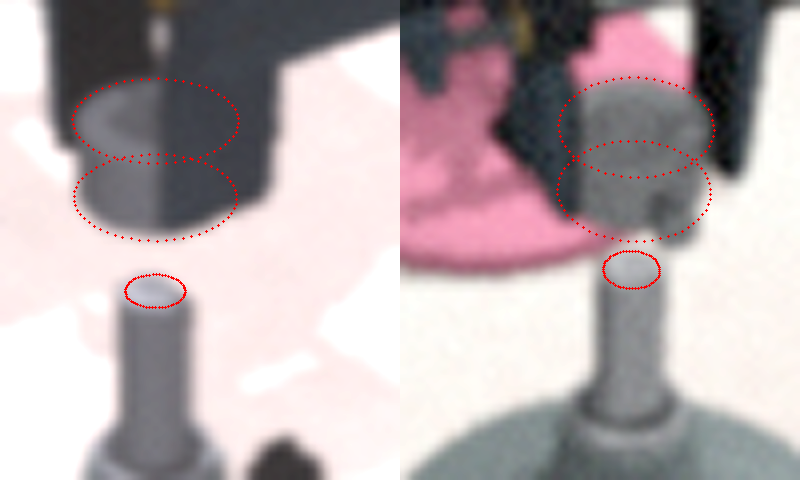

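The collar lines up over the spindle to within about a pixel in both fixed views, with its screw over the flat. I'll lower it in guarded steps.

Run:
```python
from h import *
A=[.6038,.1605]
def rep(x): print(x,ctrl.current_tool_pos(),ctrl.current_contact_force(),ctrl.current_wrist_torque(),ctrl.current_grip_width()*91,round(ctrl.current_t(),2))
ctrl.move_l([*A,.145],vel=.1); rep('hover')
h=ctrl.move_l([*A,.115],vel=.04,contact_N=6); rep(h)
if not h:
    h=ctrl.move_l([*A,.0735],vel=.05,contact_N=8); rep(h)
cv2.imwrite('pics/w15.png',ctrl.read_camera('wrist'));s=ctrl.read_camera('side');t=ctrl.read_camera('scene')
H=np.zeros((480,800,3),np.uint8);H[:,:400]=crop(s,235,145,315,241,5);H[:,400:]=crop(t,275,185,355,281,5)
cv2.imwrite('pics/c15.png',cv2.convertScaleAbs(H,alpha=1.3))
```

```text
hover [0.6034 0.1602 0.1446] [-0.0391 -0.7097 -2.1394] [-0.0064  0.1642 -0.0205] 47.81645948619363 25.99
False [0.604  0.1605 0.1152] [ 0.9806  0.8812 -2.42  ] [ 0.1122  0.1547 -0.0142] 47.437617053041464 26.89
False [0.604  0.1605 0.0738] [-0.6574 -0.3408 -2.6002] [ 0.0301  0.0768 -0.0227] 47.52327562853435 27.88
```

View pics/c15.png

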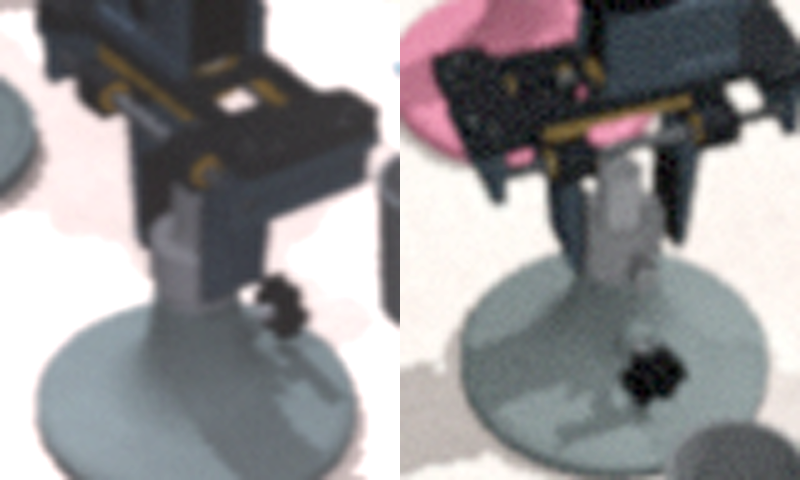

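Run:
```python
from h import *
A=[.604,.1605]
def rep(x): print(x,ctrl.current_tool_pos(),ctrl.current_contact_force(),ctrl.current_wrist_torque(),ctrl.current_grip_width()*91,round(ctrl.current_t(),2))
h=ctrl.move_l([*A,.064],vel=.02,contact_N=6); rep(h)
ctrl.sleep(.3);rep('')
w=cam('wrist');np.save('w16.npy',w[2]);im=ctrl.read_camera('wrist');cv2.imwrite('pics/w16.png',im)
cv2.imwrite('pics/c16.png',cv2.convertScaleAbs(crop(im,190,145,370,295,4),alpha=1.3))
```

```text
True [0.6042 0.1606 0.0713] [-0.3302 -0.4659  5.6453] [-0.0136  0.2509 -0.0189] 47.672137053635936 28.31
 [0.6042 0.1605 0.0712] [-0.5982  0.7536  8.1407] [0.0424 0.2168 0.0144] 47.63528774267649 28.61
```

View pics/c16.png

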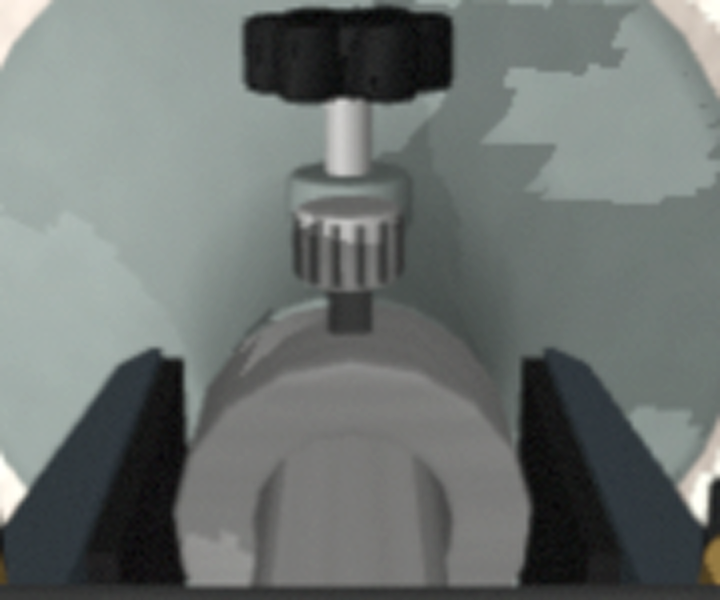

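Contact came at TCP 0.0713, which puts the underside at 0.086 — exactly the bearing top. The screw head lines up with the knob stem (crop x≈348 for both). I'll press slightly more and check that it holds steady.

Run:
```python
from h import *
def rep(x): print(x,ctrl.current_tool_pos(),ctrl.current_contact_force(),ctrl.current_wrist_torque(),ctrl.current_grip_width()*91,round(ctrl.current_t(),2))
print(ctrl.move_l([.604,.1605,.069],vel=.01,contact_N=6)); rep(0)
for i in range(4): ctrl.sleep(.4); rep(i)
w=cam('wrist');im=ctrl.read_camera('wrist')
cv2.imwrite('pics/c17.png',cv2.convertScaleAbs(crop(im,190,145,370,295,4),alpha=1.3))
s=ctrl.read_camera('side');t=ctrl.read_camera('scene')
H=np.zeros((480,800,3),np.uint8);H[:,:400]=crop(s,235,145,315,241,5);H[:,400:]=crop(t,275,185,355,281,5)
cv2.imwrite('pics/c18.png',cv2.convertScaleAbs(H,alpha=1.3))
```

```text
True
0 [0.6042 0.1606 0.0711] [-1.7738 -0.8082 10.0524] [-0.1689  0.5702 -0.0664] 47.557143342588574 28.87
0 [0.6042 0.1606 0.0711] [-3.6014 -1.0726 10.4487] [-0.167   0.5356 -0.0354] 47.26473623396176 29.27
1 [0.6042 0.1606 0.0711] [-2.545  -0.8371 10.7666] [-0.2428  0.5035 -0.012 ] 47.25080986944496 29.67
2 [0.6042 0.1606 0.0712] [-2.2887 -0.8593 10.3211] [-0.1653  0.5451 -0.082 ] 47.76638816915624 30.07
3 [0.6042 0.1605 0.0712] [-2.0671  0.3721 10.541 ] [-0.2005  0.531  -0.1537] 47.49959077331917 30.47
```

View pics/c17.png

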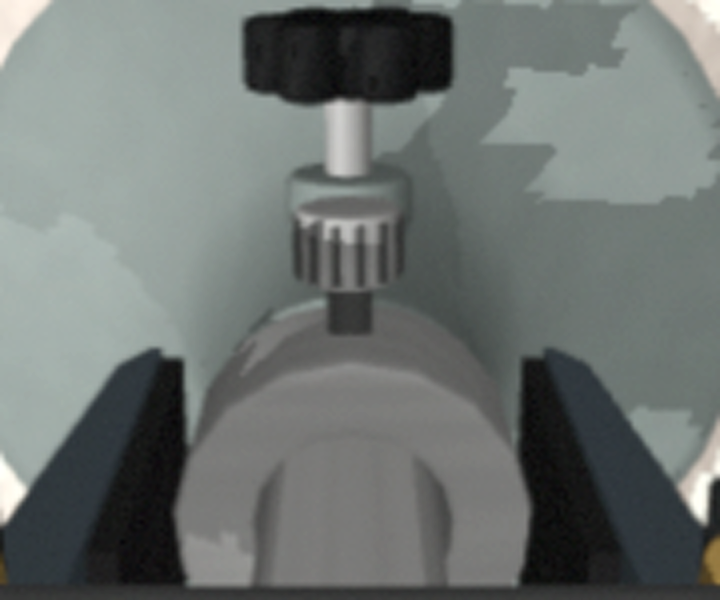

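View pics/c18.png

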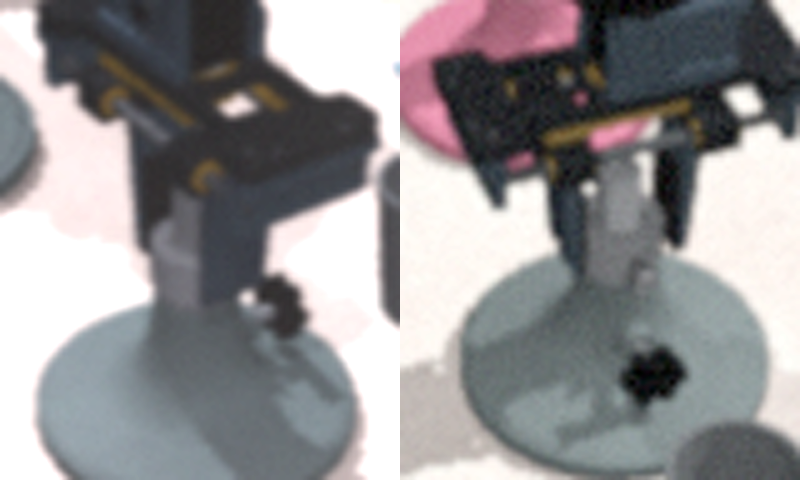

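The collar is home and steady at about 10.5 N, plus the collar's weight, with the grip at 47.5 mm. I'm handing it in.

Run:
```python
from h import *
ctrl.sign_off();print(ctrl.current_t())
```

```text
the job is handed in; nothing more can be done
the job is handed in; nothing more can be done
```

The collar with the thumb screw is fully home on the bearing, with its screw over the flat and the flat facing the lock knob. The arm is still gripping it and pressing it down. I handed the job in at about 30.6 s; no verdict is reported.

- **Spindle:** I pinched it across the flat; the jaws read 19.1 mm, where the flat should give 20 mm and the round 24 mm. I turned it from about 92° to 13.4°, in line with the knob at about 13°, with a pad held against the flat. A picture after release showed the flat square to the knob stem.
- **Collar:** My first close missed because the fingertips were about 20 mm short of the reported tool point, so they rode over the collar's top without moving it. I went lower and gripped it at 47.7 mm, and it slid down the spindle with no resistance.
- **Final checks:** Contact came at the height expected for the bearing top. The upward force stayed at about 10.5 N for 1.6 s with a steady grip of about 47.5 mm. The screw head lined up with the knob stem in the last wrist picture.
- **Not checked directly:** I have no separate measurement of how level the collar is. I also did not re-measure the other objects at the end; the arm was not meant to touch them, and I saw no sign that it had.

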